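# Reset the fume extractor's airflow lever to the third click

## Task

The fume extractor's airflow lever was left at some unknown setting. With a fingertip, push it all the way back to its home end (the right-hand end of its slot as seen from the robot), then push it forward again, counting the clicks, and leave it resting in the third click from home. Only push the lever, never pinch it between the fingers, and leave the jar, bottle, phone and screwdriver where they are.

Things in the scene. Friction and masses are not known exactly. Their poses are not given: they have to be found in the camera images.
- extractor: Grey bench fume extractor, a fixed box 220 (x) x 260 (y) x 80 mm high, round black fan grille flush in its top, far side. Origin: centre of its underside. The lever's slot runs in its top face along y, at x = -65 mm, near the robot, in a bright strip; black bars beside it grow from home to full. +y points from home to full; yaw within 0.35 rad: home is always the right-hand (-y) end.
- slot_home (a point): Point on the extractor's top face (80 mm above the table) in the middle of the slot's width, where the lever stands when it is home. Axes as the extractor's.
- airflow (a joint): Lever travel in m, 0 home, growing to full (+y). Rests 18 mm apart: home 0 (no click), clicks 1 to 6 at 0.018, 0.036, 0.054, 0.072, 0.090, 0.108; hard stops 2 mm beyond both ends. Leaving a rest takes about 5 N, falling to none at a ridge 9 mm on; then a sprung pin snaps the lever by itself 9 mm on, off the finger, into the next rest, where it stays. Starts somewhere from click 4 to 6.
- lever_mid (a point): Middle of the lever's grip, an upright black plastic block 26 mm (across the slot, x) x 16 mm (along the slot, y) x 36 mm high on a thin steel stem. This point is 26 mm above the extractor's top face (106 mm above the table); the grip reaches from 8 to 44 mm above that face. It moves with the lever. Axes as the extractor's.
- jar: Small pale screw-top jar, diameter 38 mm, 42 mm high, standing loose on the extractor's top behind the lever. Origin: centre of its underside. To be left alone.
- flux: White plastic bottle with black cap, diameter 42 mm, 95 mm high, standing loose on the table to the right of the extractor. Origin: centre of its underside. To be left alone.
- phone: Black phone 72 x 148 x 9 mm lying loose on the table to the left of the extractor. Origin: centre of its underside. To be left alone.
- driver: Screwdriver 170 mm long lying loose on the table between robot and extractor, under 35 mm high, across the robot's view. To be left alone.

How it is judged:
On the way, in this order (a step that is already met when the one before it is completed fails the run):
1. the lever is pushed fully home (value of joint airflow below 0.004 m), for 0.1 s.
2. the lever comes to rest in the third click (value of joint airflow between 0.049 and 0.059 m and velocity of joint airflow between -0.01 and 0.01 m/s), for 0.3 s.
At the end, for the whole second after the job is handed in: After having been fully home (within 4 mm), the lever rests in the third click (0.054 m, within 5 mm), not moving; jar, bottle, phone and screwdriver are within 15 mm of where they started (value of joint airflow between 0.049 and 0.059 m and velocity of joint airflow between -0.005 and 0.005 m/s and distance of each of jar, flux, phone, driver from where it was at the start of the episode below 0.015 m); the robot touches nothing.
It fails at once if the lever is pinched: the fingers press on both halves of its grip at once (over 1.5 N each) (contact force between the fingers and airflow_c2 above 1.5 N and contact force between the fingers and airflow_c1 above 1.5 N).
It fails at once if the jar on the extractor is lifted, carried or pushed more than 15 mm (distance of jar from where it was at the start of the episode above 0.015 m).
It fails at once if the flux bottle is lifted, carried or pushed more than 15 mm (distance of flux from where it was at the start of the episode above 0.015 m).
It fails at once if the phone is lifted, carried or pushed more than 15 mm (distance of phone from where it was at the start of the episode above 0.015 m).
It fails at once if the screwdriver is lifted, carried or pushed more than 15 mm (distance of driver from where it was at the start of the episode above 0.015 m).
It also fails if it takes over 69 s, if anything falls off the work surface, if the arm or the gripper's body presses on something with over 40 N, if the wrist force passes 120 N, or if a joint passes its speed limit or range.

## Robot

A 6-joint arm with a two-finger parallel gripper is mounted at the origin on the work surface. World frame = base frame: x ahead of the robot, y to its left, z up, the work surface at z = 0. Lengths are in m, angles in rad, forces in N, time in s.
With the tool pointing down it reaches from about 0.25 to 0.775 m from the base axis. Payload 8.9 kg.
Tool frame: the origin (TCP) lies midway between the tips of the shut fingers; the grasp point (between the pads) lies manip.grasp_offset behind it (manip.grasp_offset is the distance from the TCP to the grasp point, in m); z points along the fingers, y is the line along which they close (so a half turn about z gives the same grasp; the last joint's range is limited). The gripper opens to 85 mm and grips with 20 to 120 N. Pads are 22 mm wide; open, the fingers measure 114 mm over their backs; the gripper's body (76 mm by 85 mm) begins 54 mm behind the grasp point. The pads swing forward as they close: fully open they stand 13 mm farther back than shut.
Start: joints at [-1.244, 0.291, -0.153, 1.127, 0, 1.431], TCP at [0.236, -0.469, 0.231] pointing down, gripper open.
Joint ranges: [-2.52, 2.52], [-0.91, 1.74], [-1.3, 1.37], [-1.96, 2.02], [-1.52, 1.47], [-3.14, 3.14]. Speed limits (rad/s): [2.22, 2.22, 2.79, 3.14, 3.14, 3.14].

## Interface

Orientations are given as a rotation vector (axis times angle).
In Python, from plant import manip gives the robot as it stands.
- The arm moves only by the tool servo_tool, never from a script. Its argument "moves" is a list of rows, each an object with "slide": the shift along the world's x, y, z in mm, a list of three; "rot": the turn, a rotation vector about the world's x, y, z in rad, a list of three. In form: [{"slide": [tx, ty, tz], "rot": [ax, ay, az]}, ...]. A call has 1 to 8 rows; each row is the pose to reach, as a shift and turn from the pose commanded when the call began; what a row does not reach only later rows make up. A row lasts 1/8 s, in which the tool goes at most 62.5 mm and 10.7 degrees, less where a joint would pass 70% of its speed; a pose out of reach is approached as far as the arm can. A call with a gripper value outside its range is refused whole. "grip" is the closure, from 0 (fully open) to 1 (shut), set as the call begins (left out, the last holds). The fingers move at their own pace and stop on an object; the grip force is fixed at half the most. Time passes only in rows, so rows that repeat a pose let the fingers close. It gives the time, the measured TCP pose, the force, the opening and the grip force at its end, in the units of the state.
- manip.read_state(): the state, without advancing time (a new reading comes with each control period).
- manip.grab_frame(name): name is "side" or "top"; returns a dict with "img" (384x512x3 uint8, blue, green, red), "z_map" (384x512 float32, m along the optical axis (not along the pixel's ray), 0 where there is no reading), "vertical_fov" (degrees; the focal length in pixels is half the picture's height over the tangent of half this angle, whatever the lens; pixels are square), "cx", "cy" (the principal point, pixels), "R" (3x3) and "t" (3): a world point X has camera coordinates R X + t. Camera axes: x right, y down, z forward; pixel columns grow to the right and rows downward; lengths in m; the calibration is good to about 2 mm. A picture is of the moment at which its call begins.
- manip.hand_in(): hands the job in; it is judged then, once.
The state is a dict: "clock": time; "qpos": joint angles; "qvel": joint speeds; "joint_efforts": joint torques, N m; "ee_pos": TCP position; "ee_rot": TCP orientation; "wrist_force": force on the tool from outside, world axes, zero at the start; "torque": the same for the moment, N m; "finger_gap": finger opening in m; "gripper_force": force on a finger pad.
Only numpy, scipy, OpenCV 4.12 (cv2) and the standard library are available. Lean on these libraries where they do the work, as an engineer would, in place of code of your own. Each camera call takes 0.05 s, during which the arm holds its last target. There are 200 camera calls.

## Working session

There is one attempt and no reset: what is moved stays moved. The work goes in short steps, Python scripts to look and compute and a tool call to move; the robot and the scene stay as the last step left them, time stands still between calls to the robot, and variables do not carry over. Pictures are saved under pics/ and viewed, at most 10 in all, crops included, and the job is handed in when it is done.

Besides the shell and the picture viewer there is one more tool, called after "Emit:" in YAML: its name, and indented under it one key for each argument. servo_tool: Moves the arm, as the interface text tells. Its arguments: {"type":"object","properties":{"moves":{"type":"array"},"grip":{"type":"number"}},"required":["moves"]}

```bash
mkdir -p pics
cat > h.py <<'E'
import numpy as np, cv2, pickle
from plant import manip
def grab(n):
    f=manip.grab_frame(n); pickle.dump(f,open(n+'.pkl','wb')); return f
def w(f,u,v,d=None,z=None):
    F=f['img'].shape[0]/2/np.tan(np.radians(f['vertical_fov'])/2)
    r=np.array([(u-f['cx'])/F,(v-f['cy'])/F,1]); R=np.array(f['R']);t=np.array(f['t'])
    c=-R.T@t; dr=R.T@r
    if z is not None: return c+dr*(z-c[2])/dr[2]
    if d is None: d=f['z_map'][int(v),int(u)]
    return c+dr*d
E
python3 - <<'E'
from h import *
a=grab('top');b=grab('side')
cv2.imwrite('pics/top1.png',cv2.resize(a['img'],(800,600)));cv2.imwrite('pics/side1.png',cv2.resize(b['img'],(800,600)))
s=manip.read_state();print(s['ee_pos'],s['ee_rot'],s['finger_gap'],s['clock'],manip.grasp_offset)
E
```

```text
[ 0.23568827 -0.46869218  0.23078314] [-3.05562735e+00 -7.24845842e-01  1.49976735e-04] 0.0858519341219383 0.1 0.0187
```

View pics/top1.png

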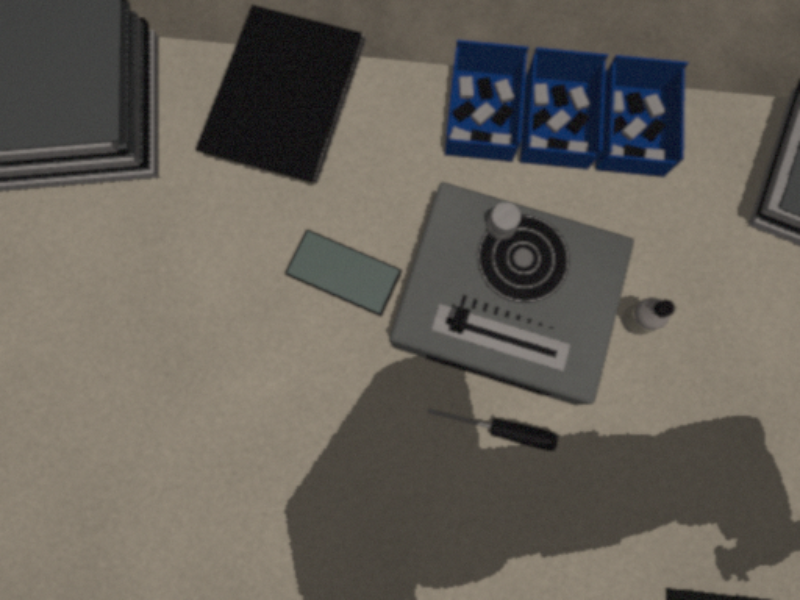

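View pics/side1.png

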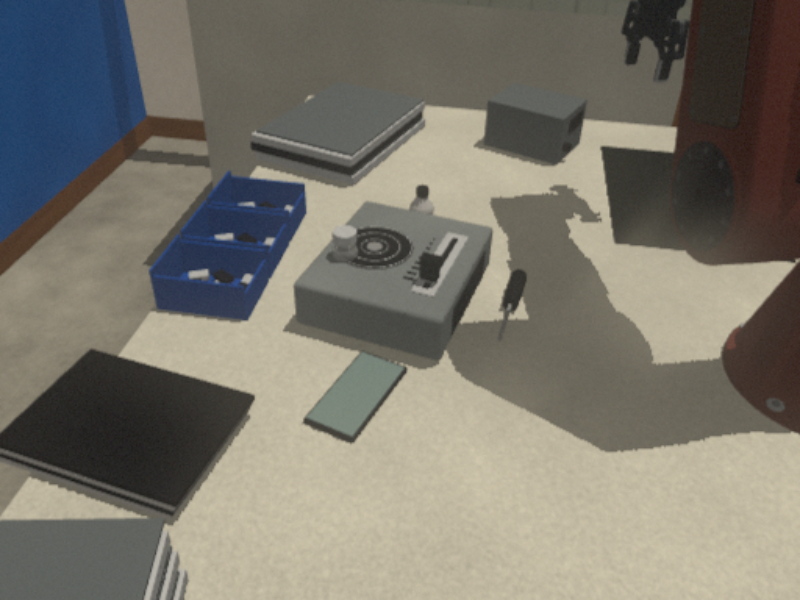

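The top view shows the extractor with top-face corners near (445,184), (632,239), (592,402) and (393,345). The lever is near (458,320), at the full end, and the slot's home end is near (555,353). The driver lies near (500,428), the bottle at (650,312), the phone to the left, and the jar near the grille.

Run:
```python
from h import *
f=pickle.load(open('top.pkl','rb'))
k=512/800
C=[w(f,u*k,v*k,z=.08) for u,v in [(445,184),(632,239),(592,402),(393,345)]]
for c in C: print(c.round(4))
m=np.mean(C,0);print('centre',m)
e=(C[0]-C[1])+(C[3]-C[2]);print('y-axis yaw',np.arctan2(-e[0],e[1]))
print('slot ends',w(f,440*k,314*k,z=.08),w(f,557*k,354*k,z=.08))
print('depth of lever top',[w(f,u*k,v*k).round(4) for u,v in [(458,314),(460,320),(457,326),(508,215),(665,308),(525,432)]])
x0,y0=250,170
cv2.imwrite('pics/c1.png',cv2.resize(f['img'][170:260,250:385],None,fx=5.9,fy=5.9,interpolation=cv2.INTER_CUBIC))
print('cam',-np.array(f['R']).T@f['t'])
```

```text
[0.7219 0.0244 0.08  ]
[ 0.6732 -0.2177  0.08  ]
[ 0.4646 -0.1752  0.08  ]
[0.5074 0.068  0.08  ]
centre [ 0.59178633 -0.07511177  0.08      ]
y-axis yaw -0.18638623222425518
slot ends [0.55151727 0.01485441 0.08      ] [ 0.5174694  -0.13074203  0.08      ]
depth of lever top [array([ 0.5451, -0.0038,  0.1261]), array([ 0.5391, -0.007 ,  0.1222]), array([ 0.5316, -0.0041,  0.1228]), array([ 0.6712, -0.0528,  0.1243]), array([ 0.5847, -0.2538,  0.0948]), array([ 0.4213, -0.109 ,  0.026 ])]
cam [0.42405607 0.04162049 0.76014988]
```

View pics/c1.png

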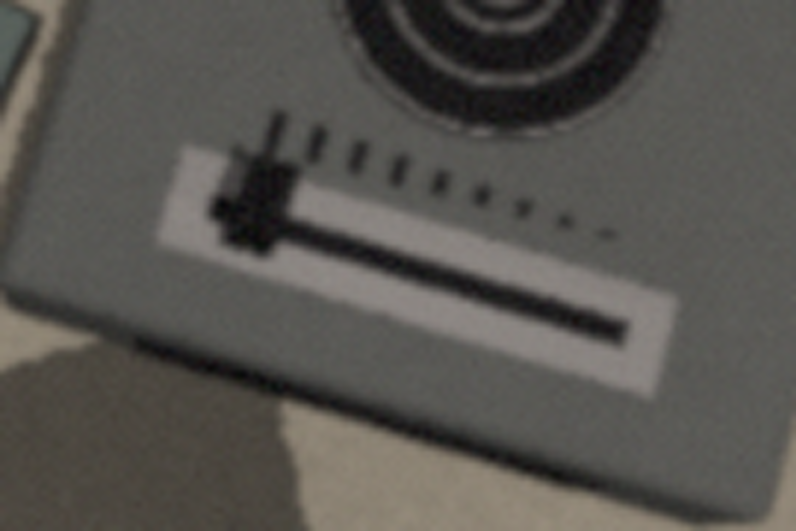

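The crop shows the lever's grip top near (268,203) and the slot running from about (213,210) to (626,332). Next I work out the slot line and the lever's position.

Run:
```python
from h import *
f=pickle.load(open('top.pkl','rb'))
g=lambda u,v,z: w(f,250+u/5.9,170+v/5.9,z=z)
h=g(626,332,.08);l=g(213,210,.08)
print('slot',h,l,np.linalg.norm(h-l))
d=(l-h)/np.linalg.norm(l-h);print(d,np.arctan2(d[0],d[1]))
st=[g(*p,.08) for p in [(183,146),(678,295),(655,398),(158,243)]];m=np.mean(st,0);print('strip',np.array(st).round(4).tolist(),'mid',m)
F=(f['z_map'][170:260,250:385]);
vs,us=np.nonzero(F>0)
P=np.array([w(f,250+u,170+v) for v,u in zip(vs,us)])
q=P[(P[:,2]>.112)&(P[:,2]<.14)&(P[:,0]<.58)]
print('lever pts',len(q),q.mean(0),q.min(0),q.max(0))
for n,p in [('depth',q.mean(0)),('px',g(268,190,.124))]: print(n,(p-m)@d)
```

```text
slot [ 0.51794142 -0.13000088  0.08      ] [0.54345555 0.00543768 0.08      ] 0.13782080494574878
[0.1851254  0.98271491 0.        ] 0.18619946409624905
strip [[0.5635, 0.0171, 0.08], [0.5316, -0.1461, 0.08], [0.4978, -0.1403, 0.08], [0.5308, 0.0221, 0.08]] mid [ 0.5309493  -0.06177466  0.08      ]
lever pts 130 [ 0.54111705 -0.00715289  0.12339477] [ 0.52823554 -0.01620921  0.11331277] [0.55519306 0.00208759 0.12649027]
depth 0.05555993524863897
px 0.05490511214389408
```

The lever sits at click 6. The slot direction is (0.185, 0.983), the home point is about (0.521, -0.115) and the third click about (0.531, -0.062). I'll shut the gripper and go above the lever's left side.

Emit:
servo_tool:
  grip: 1
  moves:
    - {"slide":[30,48,0],"rot":[0,0,0.1]}
    - {"slide":[60,96,0],"rot":[0,0,0.2]}
    - {"slide":[90,144,0],"rot":[0,0,0.3]}
    - {"slide":[120,192,0],"rot":[0,0,0.4]}
    - {"slide":[150,240,0],"rot":[0,0,0.5]}
    - {"slide":[180,288,0],"rot":[0,0,0.6]}
    - {"slide":[210,336,0],"rot":[0,0,0.7]}
    - {"slide":[240,384,0],"rot":[0,0,0.8]}

```text
clock: 1.1
ee_pos: [0.4765, -0.0833, 0.2312]
ee_rot: [2.53, 1.862, -0.0]
wrist_force: [0.9, -0.6, 0.3]
finger_gap: 0.0
gripper_force: 0.0
```

Emit:
servo_tool:
  moves:
    - {"slide":[27,43,0],"rot":[0,0,0.05]}
    - {"slide":[54,86,0],"rot":[0,0,0.1]}
    - {"slide":[73,117,0],"rot":[0,0,0.119]}
    - {"slide":[73,117,-40],"rot":[0,0,0.119]}
    - {"slide":[73,117,-80],"rot":[0,0,0.119]}
    - {"slide":[73,117,-80],"rot":[0,0,0.119]}
    - {"slide":[73,117,-80],"rot":[0,0,0.119]}

```text
clock: 1.98
ee_pos: [0.5494, 0.0318, 0.1526]
ee_rot: [2.418, 2.005, 0.001]
wrist_force: [-0.6, 0.3, 0.3]
finger_gap: 0.0001
gripper_force: 0.0
```

Run:
```python
from h import *
from scipy.spatial.transform import Rotation as R
s=manip.read_state();print({k:np.round(v,4) for k,v in s.items()})
print(R.from_rotvec(s['ee_rot']).as_matrix().round(3))
b=grab('side')['img'][110:240,170:340];a=grab('top')['img'][140:270,220:390]
cv2.imwrite('pics/c2.png',cv2.resize(np.hstack([a,b]),(800,306),interpolation=cv2.INTER_CUBIC))
```

```text
{'clock': np.float64(1.975), 'qpos': array([-0.0751,  0.3931, -0.2199,  0.9567,  0.    ,  1.6819]), 'qvel': array([-0.0019, -0.0148,  0.0145, -0.0033,  0.0001,  0.0001]), 'joint_efforts': array([ 1.36100e-01, -5.65635e+01,  2.96345e+01,  2.10000e-02,
        4.30000e-03, -0.00000e+00]), 'ee_pos': array([0.5494, 0.0318, 0.1526]), 'ee_rot': array([2.4177e+00, 2.0048e+00, 1.3000e-03]), 'wrist_force': array([-0.6495,  0.2648,  0.3346]), 'torque': array([ 0.0693, -0.0128, -0.0355]), 'gripper_force': np.float64(0.0), 'finger_gap': np.float64(0.0001)}
[[ 0.185  0.983  0.001]
 [ 0.983 -0.185 -0.   ]
 [ 0.     0.001 -1.   ]]
```

View pics/c2.png

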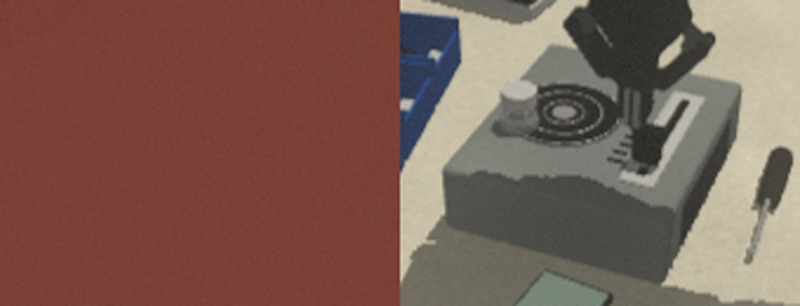

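The side view shows the shut fingertip just above the grip, tip near (640,125) in the crop and grip near (648,145). The arm hides the top view. I check by projection whether the tip is really left of the lever.

Run:
```python
from h import *
f=pickle.load(open('side.pkl','rb'));R=np.array(f['R']);t=np.array(f['t']);F=192/np.tan(np.radians(f['vertical_fov'])/2)
print('cam',-R.T@t)
s=400/170
for n,p in dict(tcp=[.5494,.0318,.1526],lev=[.541,-.009,.106],levtop=[.541,-.009,.124]).items():
    c=R@np.array(p)+t;u,v=c[:2]/c[2]*F+[f['cx'],f['cy']];print(n,u,v,'crop',400+(u-170)*s,(v-110)*s)
for (x,y) in [(640,110),(640,120),(648,140),(648,150),(640,100)]:
    print(x,y,w(f,170+(x-400)/s,110+y/s))
```

```text
cam [0.46080089 0.80512649 0.65999287]
tcp 269.2012460071038 160.90030415172615 crop 633.4146964873031 119.76542153347329
lev 274.8017602220904 169.2950433925117 crop 646.592376993154 139.51774915885107
levtop 275.2330764633679 162.30997066993447 crop 647.6072387373363 123.08228392925758
640 110 [0.54313071 0.041581   0.1695401 ]
640 120 [0.54287035 0.03953745 0.1581959 ]
648 140 [0.53832709 0.00497396 0.11516391]
648 150 [0.53789087 0.00359275 0.10332656]
640 100 [0.54370037 0.04069263 0.17885824]
```

Depth agrees with the projection: finger surface at y about 0.04, lever face about 0.004. I lower and start pushing home.

Emit:
servo_tool:
  moves:
    - {"slide":[0,0,-26],"rot":[0,0,0]}
    - {"slide":[0,0,-52],"rot":[0,0,0]}
    - {"slide":[0,0,-52],"rot":[0,0,0]}
    - {"slide":[-0.9,-5,-52],"rot":[0,0,0]}
    - {"slide":[-1.9,-10,-52],"rot":[0,0,0]}
    - {"slide":[-2.8,-15,-52],"rot":[0,0,0]}

```text
clock: 2.82
ee_pos: [0.5465, 0.0164, 0.1002]
ee_rot: [2.418, 2.005, 0.001]
wrist_force: [-0.3, 0.2, -0.2]
finger_gap: 0.0002
gripper_force: 0.0
```

Emit:
servo_tool:
  moves:
    - {"slide":[-0.8,-4,0],"rot":[0,0,0]}
    - {"slide":[-1.5,-8,0],"rot":[0,0,0]}
    - {"slide":[-2.1,-11,0],"rot":[0,0,0]}

```text
clock: 3.2
ee_pos: [0.5441, 0.0063, 0.0996]
ee_rot: [-2.417, -2.006, -0.002]
wrist_force: [0.3, 3.4, 2.7]
finger_gap: -0.0004
gripper_force: 1.6
```

Emit:
servo_tool:
  moves:
    - {"slide":[-0.8,-4,0],"rot":[0,0,0]}
    - {"slide":[-1.5,-8,0],"rot":[0,0,0]}
    - {"slide":[-2.3,-12,0],"rot":[0,0,0]}
    - {"slide":[-3,-16,0],"rot":[0,0,0]}

```text
clock: 3.7
ee_pos: [0.5408, -0.0096, 0.0992]
ee_rot: [-2.417, -2.005, -0.002]
wrist_force: [0.5, 4.3, 0.4]
finger_gap: 0.0
gripper_force: 2.2
```

Emit:
servo_tool:
  moves:
    - {"slide":[-0.8,-4,0],"rot":[0,0,0]}
    - {"slide":[-1.5,-8,0],"rot":[0,0,0]}
    - {"slide":[-2.3,-12,0],"rot":[0,0,0]}
    - {"slide":[-3,-16,0],"rot":[0,0,0]}
    - {"slide":[-3.8,-20,0],"rot":[0,0,0]}
    - {"slide":[-4.5,-24,0],"rot":[0,0,0]}
    - {"slide":[-5.3,-28,0],"rot":[0,0,0]}
    - {"slide":[-6,-32,0],"rot":[0,0,0]}

```text
clock: 4.7
ee_pos: [0.5349, -0.0422, 0.0993]
ee_rot: [-2.418, -2.005, -0.001]
wrist_force: [1.0, 6.5, 1.6]
finger_gap: -0.0001
gripper_force: 3.4
```

Emit:
servo_tool:
  moves:
    - {"slide":[-0.8,-4,0],"rot":[0,0,0]}
    - {"slide":[-1.5,-8,0],"rot":[0,0,0]}
    - {"slide":[-2.3,-12,0],"rot":[0,0,0]}
    - {"slide":[-3,-16,0],"rot":[0,0,0]}
    - {"slide":[-3.8,-20,0],"rot":[0,0,0]}
    - {"slide":[-4.5,-24,0],"rot":[0,0,0]}
    - {"slide":[-5.3,-28,0],"rot":[0,0,0]}
    - {"slide":[-6,-32,0],"rot":[0,0,0]}

```text
clock: 5.7
ee_pos: [0.5288, -0.0747, 0.0993]
ee_rot: [2.418, 2.005, -0.001]
wrist_force: [-0.3, 0.7, 0.7]
finger_gap: 0.0002
gripper_force: 0.0
```

Emit:
servo_tool:
  moves:
    - {"slide":[-0.6,-3,0],"rot":[0,0,0]}
    - {"slide":[-1.1,-6,0],"rot":[0,0,0]}
    - {"slide":[-1.7,-9,0],"rot":[0,0,0]}
    - {"slide":[-2.3,-12,0],"rot":[0,0,0]}
    - {"slide":[-2.8,-15,0],"rot":[0,0,0]}
    - {"slide":[-3.2,-17,0],"rot":[0,0,0]}

```text
clock: 6.45
ee_pos: [0.5257, -0.0916, 0.0993]
ee_rot: [2.418, 2.005, -0.001]
wrist_force: [-1.2, 0.8, -0.2]
finger_gap: -0.0002
gripper_force: 0.0
```

Emit:
servo_tool:
  moves:
    - {"slide":[-0.2,-1,0],"rot":[0,0,0]}
    - {"slide":[-0.4,-2,0],"rot":[0,0,0]}
    - {"slide":[-0.6,-3,0],"rot":[0,0,0]}
    - {"slide":[-0.6,-3,0],"rot":[0,0,0]}

```text
clock: 6.95
ee_pos: [0.5251, -0.0941, 0.0993]
ee_rot: [2.418, 2.005, -0.0]
wrist_force: [-0.6, -0.4, 0.4]
finger_gap: 0.0002
gripper_force: 0.0
```

Emit:
servo_tool:
  moves:
    - {"slide":[-0.2,-1,0],"rot":[0,0,0]}
    - {"slide":[-0.4,-2,0],"rot":[0,0,0]}
    - {"slide":[-0.4,-2,0],"rot":[0,0,0]}

```text
clock: 7.32
ee_pos: [0.5249, -0.0953, 0.0993]
ee_rot: [-2.417, -2.006, -0.002]
wrist_force: [0.6, 5.3, 1.5]
finger_gap: 0.0002
gripper_force: 2.5
```

Run:
```python
from h import *
b=grab('side')['img'][110:210,190:320]
cv2.imwrite('pics/c3.png',cv2.resize(b,None,fx=6,fy=6,interpolation=cv2.INTER_CUBIC))
```

```text
(no output)
```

View pics/c3.png

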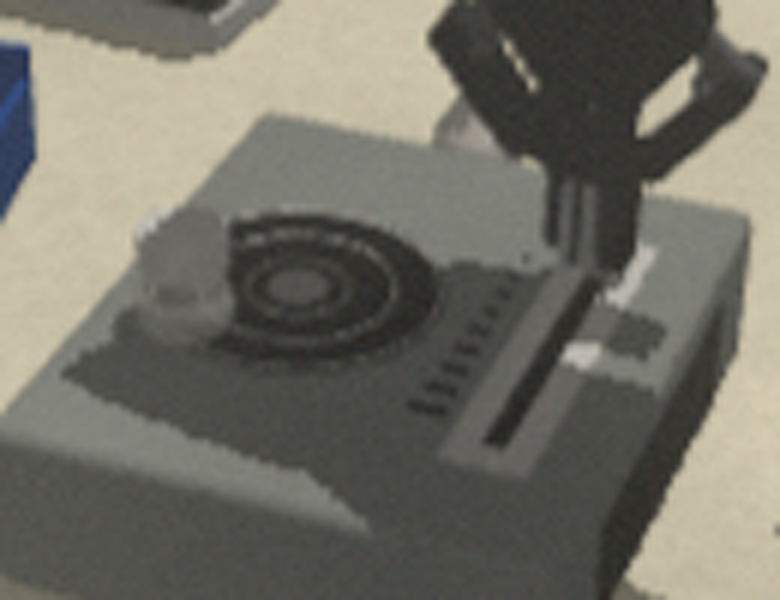

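The side view shows the fingertip at the far (home) end of the slot with the lever hidden behind it; the slot is empty up to about (590,285). Contact at y = -0.095 matches home. I'll back off, rise, hop over and come down on the right side.

Emit:
servo_tool:
  moves:
    - {"slide":[1.9,10,0],"rot":[0,0,0]}
    - {"slide":[1.9,10,30],"rot":[0,0,0]}
    - {"slide":[1.9,10,60],"rot":[0,0,0]}
    - {"slide":[-4,-22,60],"rot":[0,0,0]}
    - {"slide":[-10.5,-55,60],"rot":[0,0,0]}
    - {"slide":[-10.5,-55,60],"rot":[0,0,0]}
    - {"slide":[-10.5,-55,60],"rot":[0,0,0]}

```text
clock: 8.25
ee_pos: [0.5142, -0.1506, 0.1592]
ee_rot: [-2.418, -2.005, 0.0]
wrist_force: [0.0, -0.7, -0.2]
finger_gap: -0.0001
gripper_force: 0.0
```

Run:
```python
from h import *
f=grab('side');b=f['img'][110:210,190:320]
cv2.imwrite('pics/c4.png',cv2.resize(b,None,fx=6,fy=6,interpolation=cv2.INTER_CUBIC))
R=np.array(f['R']);t=np.array(f['t']);F=192/np.tan(np.radians(f['vertical_fov'])/2)
for k in (0,18):
  c=R@(np.array([.521,-.115,.106])+k/1000*np.array([.185,.983,0]))+t;u,v=c[:2]/c[2]*F+[f['cx'],f['cy']];print(k,(u-190)*6,(v-110)*6)
```

```text
0 595.8292529143176 211.37551490324455
18 582.2672079197481 233.9186300770324
```

View pics/c4.png

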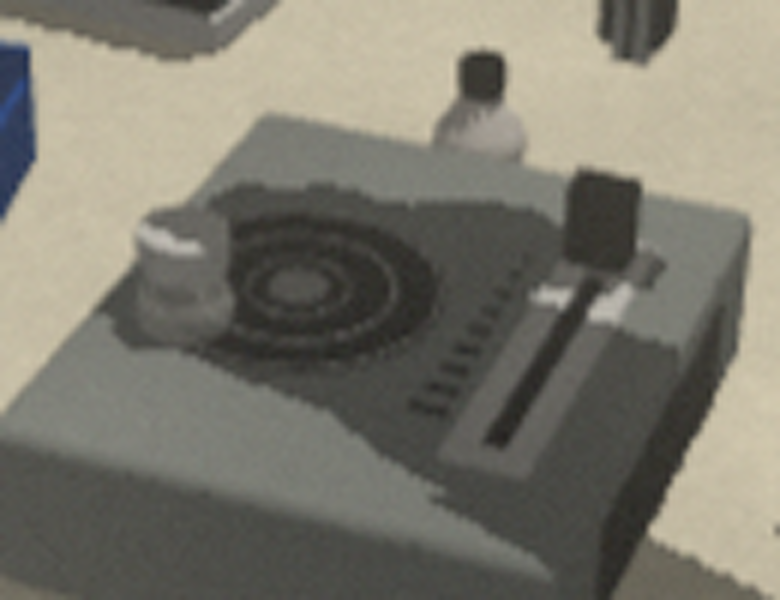

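The lever stands at home: its grip is centred near (603,220) against a predicted (590-596, 211-221). The bottle and jar look undisturbed. I lower on the right and push gently.

Emit:
servo_tool:
  moves:
    - {"slide":[0,0,-30],"rot":[0,0,0]}
    - {"slide":[0,0,-59],"rot":[0,0,0]}
    - {"slide":[0,0,-59],"rot":[0,0,0]}
    - {"slide":[0.9,5,-59],"rot":[0,0,0]}
    - {"slide":[1.9,10,-59],"rot":[0,0,0]}
    - {"slide":[2.6,14,-59],"rot":[0,0,0]}
    - {"slide":[2.6,14,-59],"rot":[0,0,0]}

```text
clock: 9.18
ee_pos: [0.5171, -0.1368, 0.1007]
ee_rot: [2.417, 2.006, 0.0]
wrist_force: [-0.9, -0.7, 0.0]
finger_gap: 0.0002
gripper_force: 0.0
```

Emit:
servo_tool:
  moves:
    - {"slide":[0.2,1,0],"rot":[0,0,0]}
    - {"slide":[0.4,2,0],"rot":[0,0,0]}
    - {"slide":[0.4,2,0],"rot":[0,0,0]}

```text
clock: 9.55
ee_pos: [0.5172, -0.1351, 0.1003]
ee_rot: [-2.418, -2.005, 0.0]
wrist_force: [-0.1, 0.9, -0.4]
finger_gap: 0.0
gripper_force: 0.0
```

Emit:
servo_tool:
  moves:
    - {"slide":[0.2,1,0],"rot":[0,0,0]}
    - {"slide":[0.4,2,0],"rot":[0,0,0]}
    - {"slide":[0.4,2,0],"rot":[0,0,0]}

```text
clock: 9.93
ee_pos: [0.5176, -0.133, 0.1003]
ee_rot: [-2.418, -2.006, 0.0]
wrist_force: [-1.5, 0.4, -0.1]
finger_gap: 0.0003
gripper_force: 0.0
```

Emit:
servo_tool:
  moves:
    - {"slide":[0.2,1,0],"rot":[0,0,0]}
    - {"slide":[0.4,2,0],"rot":[0,0,0]}
    - {"slide":[0.4,2,0],"rot":[0,0,0]}

```text
clock: 10.3
ee_pos: [0.5179, -0.1313, 0.1003]
ee_rot: [2.418, 2.005, -0.001]
wrist_force: [-0.9, -2.2, -0.2]
finger_gap: -0.0
gripper_force: 1.3
```

Emit:
servo_tool:
  moves:
    - {"slide":[0.4,2,0],"rot":[0,0,0]}
    - {"slide":[0.8,4,0],"rot":[0,0,0]}

```text
clock: 10.55
ee_pos: [0.5187, -0.1277, 0.1004]
ee_rot: [2.418, 2.004, -0.002]
wrist_force: [-1.4, -3.9, 0.8]
finger_gap: -0.0002
gripper_force: 2.1
```

Emit:
servo_tool:
  moves:
    - {"slide":[0.4,2,0],"rot":[0,0,0]}
    - {"slide":[0.8,4,0],"rot":[0,0,0]}
    - {"slide":[1.1,6,0],"rot":[0,0,0]}
    - {"slide":[1.1,6,0],"rot":[0,0,0]}

```text
clock: 11.05
ee_pos: [0.52, -0.1205, 0.1003]
ee_rot: [-2.417, -2.006, -0.001]
wrist_force: [-0.5, 0.4, 0.2]
finger_gap: -0.0001
gripper_force: 0.0
```

Emit:
servo_tool:
  moves:
    - {"slide":[0.4,2,0],"rot":[0,0,0]}
    - {"slide":[0.8,4,0],"rot":[0,0,0]}
    - {"slide":[1.1,6,0],"rot":[0,0,0]}

```text
clock: 11.42
ee_pos: [0.521, -0.1148, 0.1003]
ee_rot: [-2.418, -2.006, -0.0]
wrist_force: [-0.1, -0.0, -0.5]
finger_gap: 0.0003
gripper_force: 0.0
```

Emit:
servo_tool:
  moves:
    - {"slide":[0.4,2,0],"rot":[0,0,0]}
    - {"slide":[0.8,4,0],"rot":[0,0,0]}

```text
clock: 11.68
ee_pos: [0.5216, -0.112, 0.1004]
ee_rot: [2.418, 2.004, -0.003]
wrist_force: [-2.0, -5.4, 1.0]
finger_gap: 0.0001
gripper_force: 2.8
```

First click confirmed: the lever left the finger and contact came back about 18 mm further on.

Emit:
servo_tool:
  moves:
    - {"slide":[0.4,2,0],"rot":[0,0,0]}
    - {"slide":[0.8,4,0],"rot":[0,0,0]}
    - {"slide":[1.1,6,0],"rot":[0,0,0]}
    - {"slide":[1.5,8,0],"rot":[0,0,0]}
    - {"slide":[1.5,8,0],"rot":[0,0,0]}

```text
clock: 12.3
ee_pos: [0.5233, -0.1026, 0.1003]
ee_rot: [-2.417, -2.006, -0.001]
wrist_force: [0.3, 0.4, -0.8]
finger_gap: 0.0003
gripper_force: 0.0
```

Emit:
servo_tool:
  moves:
    - {"slide":[0.4,2,0],"rot":[0,0,0]}
    - {"slide":[0.8,4,0],"rot":[0,0,0]}
    - {"slide":[1.1,6,0],"rot":[0,0,0]}
    - {"slide":[1.5,8,0],"rot":[0,0,0]}

```text
clock: 12.8
ee_pos: [0.5247, -0.0955, 0.1003]
ee_rot: [2.418, 2.005, -0.002]
wrist_force: [-1.1, -6.3, 0.4]
finger_gap: -0.0002
gripper_force: 3.4
```

Emit:
servo_tool:
  moves:
    - {"slide":[0.2,1,0],"rot":[0,0,0]}
    - {"slide":[0.4,2,0],"rot":[0,0,0]}

```text
clock: 13.05
ee_pos: [0.525, -0.094, 0.1003]
ee_rot: [2.418, 2.004, -0.003]
wrist_force: [-1.2, -5.3, 0.5]
finger_gap: -0.0001
gripper_force: 2.6
```

Second click confirmed, and the finger is in contact again. One more push, just past the ridge at y of about -0.088.

Emit:
servo_tool:
  moves:
    - {"slide":[0.4,2,0],"rot":[0,0,0]}
    - {"slide":[0.8,4,0],"rot":[0,0,0]}
    - {"slide":[1.1,6,0],"rot":[0,0,0]}
    - {"slide":[1.4,7.5,0],"rot":[0,0,0]}
    - {"slide":[1.4,7.5,0],"rot":[0,0,0]}

```text
clock: 13.68
ee_pos: [0.5266, -0.0851, 0.1003]
ee_rot: [-2.417, -2.006, -0.001]
wrist_force: [-0.5, 0.5, -0.3]
finger_gap: 0.0
gripper_force: 0.0
```

Third click: the force dropped to zero. I back off, rise and look.

Emit:
servo_tool:
  moves:
    - {"slide":[-1.9,-10,0],"rot":[0,0,0]}
    - {"slide":[-3.7,-20,0],"rot":[0,0,0]}
    - {"slide":[-3.7,-20,40],"rot":[0,0,0]}
    - {"slide":[-3.7,-20,80],"rot":[0,0,0]}
    - {"slide":[-3.7,-20,110],"rot":[0,0,0]}
    - {"slide":[-3.7,-20,110],"rot":[0,0,0]}
    - {"slide":[-3.7,-20,110],"rot":[0,0,0]}

```text
clock: 14.55
ee_pos: [0.5225, -0.1059, 0.2096]
ee_rot: [-2.418, -2.004, 0.001]
wrist_force: [-1.2, -0.3, -0.6]
finger_gap: 0.0001
gripper_force: 0.0
```

Run:
```python
from h import *
f=grab('side');b=f['img'][110:210,190:320]
cv2.imwrite('pics/c5.png',cv2.resize(b,None,fx=6,fy=6,interpolation=cv2.INTER_CUBIC))
R=np.array(f['R']);t=np.array(f['t']);F=192/np.tan(np.radians(f['vertical_fov'])/2)
for k in (36,54,72):
  c=R@(np.array([.521,-.115,.106])+(k+8)/1000*np.array([.185,.983,0]))+t;u,v=c[:2]/c[2]*F+[f['cx'],f['cy']];print(k,(u-190)*6,(v-110)*6)
```

```text
36 562.0437164643988 267.5345410459603
54 547.5837271855141 291.5702380117327
72 532.7305092370495 316.2595679061312
```

View pics/c5.png

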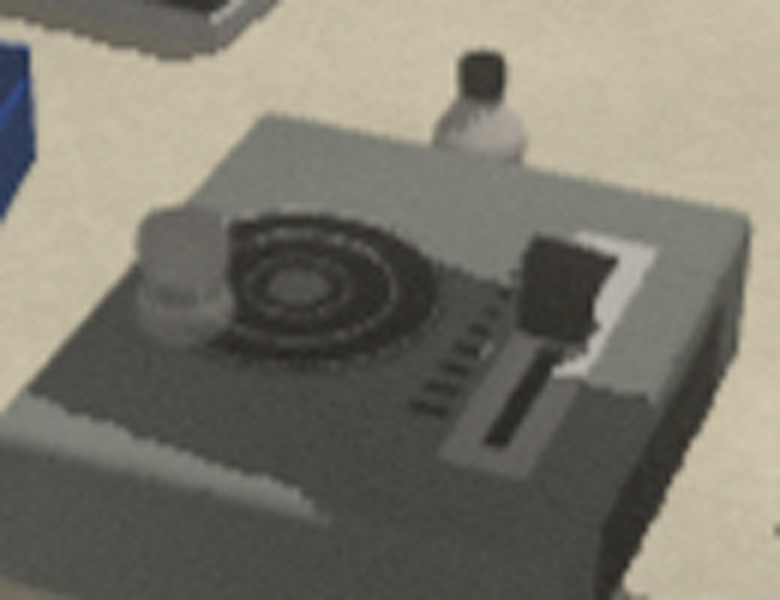

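The grip's front face is centred near (556,297), matching click 3 (548,292). The jar and bottle are in place and the arm is clear.

```bash
python3 -c "
from plant import manip
print(manip.hand_in())"
```

```text
the job is handed in; nothing more can be done
None
```

I pushed the lever fully home, then forward three counted clicks, and handed the job in with it resting in the third click. The last picture showed the jar and bottle in place; the phone and screwdriver were out of that view, but the arm never went near them.

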